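# Unpack the tube-rack carrier onto the bench bays

### The job

Unpack the carrier for the next pipetting run: first snap the orange retaining bar forward out of its two clips and lay it along the middle of the grey cradle, then take the stack of tube racks apart from the top (red, then green, then blue) and set each rack down gently, upright, inside the border of the bay of its own colour, long side along the bay. Leave the amber bottle standing where it is.

Things in the scene. Friction and masses are not known exactly. Their poses are not given: they have to be found in the camera images.
- carrier: Fixed aluminium carrier, base 100 (x) x 200 (y) x 10 mm, origin under its centre, z up; racks stacked at its centre, long sides along y. Two 14 mm posts, 136 mm high, at x +15.5, y +-76 mm, open between; each has a sprung steel C clip (12 mm wide, z 103 to 128 mm) that opens to -x, the front, towards the robot. Pull the bar level to -x by 30 mm or more, 5 to 15 N, to snap it out.
- bar: Orange round retaining bar, black end bands, 14 mm diameter, 180 mm long, 60 g. Origin at its centre, y along the bar (x, z turn as it rolls). At the start held level in the two clips along the carrier's y, axis 115 mm above the bench, over the stack's middle, 14 mm clear above the red rack; its middle 120 mm is free to grip from above.
- cradle: Grey cradle for the bar, fixed, base 70 (x) x 200 (y) x 4 mm, origin under its centre, y along its length. Two V rests (20 mm wide) at y = +-60 mm, sides sloping 40 degrees, open upward about 48 mm wide, rims 32 mm high; the bar lies along y in both, axis then at z = 21 mm. Its middle is open for fingers down to z = 8 mm.
- bottle: Small amber glass reagent bottle with a white cap, 38 mm diameter, 75 mm high, standing loose behind the carrier. Origin at the centre of its underside. Not to be moved or knocked over.
- rack_red: Red plastic tube rack (empty block with rows of dark holes), 52 (x) x 72 (y) x 28 mm high, 90 to 180 g, the top one of the stack at the start (underside 66 mm above the bench). Origin at the centre of its underside, z up. Grip across its 52 mm width (along its x); the racks only rest on one another.
- bay_red: Bay for the red rack: flat pad fixed to the bench, white with a red border 10 mm wide, 76 (x) x 96 (y) x 3 mm, 12 mm larger than the rack all round. Origin at the centre of its underside; the rack stands with its long side along the bay's y (either way round), its underside 3 mm above this origin.
- rack_green: Green plastic tube rack (empty block with rows of dark holes), 58 (x) x 92 (y) x 28 mm high, 90 to 180 g, the middle one of the stack at the start (underside 38 mm above the bench). Origin at the centre of its underside, z up. Grip across its 58 mm width (along its x); the racks only rest on one another.
- bay_green: Bay for the green rack: flat pad fixed to the bench, white with a green border 10 mm wide, 82 (x) x 116 (y) x 3 mm, 12 mm larger than the rack all round. Origin at the centre of its underside; the rack stands with its long side along the bay's y (either way round), its underside 3 mm above this origin.
- rack_blue: Blue plastic tube rack (empty block with rows of dark holes), 64 (x) x 112 (y) x 28 mm high, 90 to 180 g, the bottom one of the stack at the start (underside 10 mm above the bench). Origin at the centre of its underside, z up. Grip across its 64 mm width (along its x); the racks only rest on one another.
- bay_blue: Bay for the blue rack: flat pad fixed to the bench, white with a blue border 10 mm wide, 88 (x) x 136 (y) x 3 mm, 12 mm larger than the rack all round. Origin at the centre of its underside; the rack stands with its long side along the bay's y (either way round), its underside 3 mm above this origin.
Mind the look-alikes: they are no part of the job. Of the things that look like the rack_red, the smallest one is meant.

How it is judged:
By the outcome, as a careful person would: the job done as asked, in the order asked, and still so for the second after the job is handed in, with the robot touching nothing.
It also fails if it takes over 109 s, if anything falls off the work surface, if the arm or the gripper's body presses on something with over 40 N, if the wrist force passes 120 N, or if a joint passes its speed limit or range.

### The arm

A 6-joint arm with a two-finger parallel gripper is mounted at the origin on the work surface. World frame = base frame: x ahead of the robot, y to its left, z up, the work surface at z = 0. Lengths are in m, angles in rad, forces in N, time in s.
With the tool pointing down it reaches from about 0.2 to 0.875 m from the base axis. Payload 3.4 kg.
Tool frame: the origin (TCP) lies midway between the tips of the shut fingers; the grasp point (between the pads) lies 19 mm behind it; z points along the fingers, y is the direction in which the jaws open and shut (so a half turn about z gives the same grasp; the last joint's range is limited). The gripper opens to 94 mm and grips with 3 to 60 N. Pads are 16 mm wide; open, the fingers measure 119 mm over their backs; the gripper's body (75 mm by 177 mm) begins 78 mm behind the grasp point.
Start: joints at [1.121, 0.276, 1.505, -0, 1.361, -0.121], TCP at [0.186, 0.544, 0.174] pointing down, gripper open.
Joint ranges: [-2.89, 2.89], [-0.75, 2.08], [0.22, 2.7], [-1.18, 4.32], [0.11, 2.71], [-2.7, 2.7]. Speed limits (rad/s): [2.57, 2.57, 3.14, 3.14, 3.14, 3.14].

### API

Orientations are given as [roll, pitch, yaw] about the fixed x, y, z axes, in that order (R = Rz(yaw) Ry(pitch) Rx(roll)).
In Python, from cell import env, cams gives the robot as it stands.
- The arm moves only by the shell command python3 -m jog 'ROWS' [OPENING]. ROWS is JSON, a list of rows, each a list of 4 numbers: the shift along the world's x, y, z in mm, then the turn about the world's z in rad. A call has exactly 8 rows; each row is the pose to reach, as a shift and turn from the pose commanded when the call began; what a row does not reach only later rows make up. A row lasts 1/10 s, in which the tool goes at most 50 mm and 8.59 degrees, less where a joint would pass 70% of its speed; a pose out of reach is approached as far as the arm can. A call with a gripper value outside its range is refused whole. OPENING is the closure, from 0 (fully open) to 1 (shut), set as the call begins (- or left out, the last holds). The fingers move at their own pace and stop on an object; the grip force is fixed at half the most. Time passes only in rows, so rows that repeat a pose let the fingers close, or fill a call up. It gives the time, the measured TCP pose, the force and the opening at its end, in the units of the state.
- env.get_state(): the state, without advancing time (a new reading comes with each control period).
- cams.camera(name): name is "scene" or "top" or "wrist"; returns a dict with "pixels" (420x560x3 uint8, blue, green, red), "fov_y" (degrees; the focal length in pixels is half the picture's height over the tangent of half this angle, whatever the lens; pixels are square), "cx", "cy" (the principal point, pixels), "dist" ([k1, k2, p1, p2, k3] as OpenCV has them; the pictures are not rectified), "position" and "attitude" of the camera in the world. Camera axes: x right, y down, z forward; pixel columns grow to the right and rows downward; lengths in m; the calibration is good to about 2 mm. A picture is of the moment at which its call begins. There is no depth.
- env.job_done(): hands the job in, once; it reports no verdict.
The state is a dict: "clock": time; "qpos": joint angles; "dq": joint speeds; "joint_efforts": joint torques, N m; "ee_pos": TCP position; "orientation": TCP orientation; "contact_force": force on the tool from outside, world axes, zero at the start; "ft_torque": the same for the moment, N m; "gripper_width": finger opening in m.
Only numpy, scipy, OpenCV 4.12 (cv2) and the standard library are available. Lean on these libraries where they do the work, as an engineer would, in place of code of your own. Each camera call takes 0.05 s, during which the arm holds its last target. There are 200 camera calls.

## Working session

There is one attempt and no reset: what is moved stays moved. The work goes in short steps, Python scripts to look and compute and a shell command to move; the robot and the scene stay as the last step left them, time stands still between calls to the robot, and variables do not carry over. Pictures are saved under pics/ and viewed, about 12 in all and at most 16, crops included, and the job is handed in when it is done.

```bash
ls; mkdir -p pics; cat > h.py <<'E'
import numpy as np, cv2
from cell import env, cams
def K(c):
    h=c["pixels"].shape[0]; f=h/2/np.tan(np.radians(c["fov_y"])/2)
    return np.array([[f,0,c["cx"]],[0,f,c["cy"]],[0,0,1]])
E
python3 - <<'E'
from h import *
s=env.get_state();print(s)
for n in("scene","top","wrist"):
    c=cams.camera(n);cv2.imwrite(f"pics/{n}0.png",c["pixels"]);print({k:v for k,v in c.items() if k!="pixels"})
E
```

```text
pics
{'clock': 0.0, 'qpos': array([ 1.12099780e+00,  2.76567317e-01,  1.50607848e+00, -1.80147981e-05,
        1.36068095e+00, -1.21017707e-01]), 'dq': array([ 3.13454775e-04, -1.51883014e-03,  1.91080160e-03, -7.16091282e-04,
        3.25572898e-05, -3.60549609e-04]), 'joint_efforts': array([ 9.86130253e-04, -4.04595387e+01, -2.37228978e+01,  7.02737086e-02,
        3.47548700e-02, -1.43064271e-04]), 'ee_pos': array([0.18542202, 0.54365265, 0.17304234]), 'orientation': array([-3.13986912e+00, -1.91860567e-04,  2.81281544e+00]), 'contact_force': array([ 0.0752034 , -1.1527445 , -0.12179628]), 'ft_torque': array([0.03344675, 0.02182464, 0.0047798 ]), 'gripper_width': 0.09390948037464841}
{'fov_y': 51.04628827844345, 'cx': 280.0226030796513, 'cy': 206.71776073651515, 'dist': array([-0.1392734,  0.       ,  0.       ,  0.       ,  0.       ]), 'position': array([ 1.08481453, -0.3234742 ,  0.83314563]), 'attitude': array([-2.39747452,  0.00768654,  1.02901519])}
{'fov_y': 52.82283831300302, 'cx': 282.8216589282509, 'cy': 215.11002398893487, 'dist': array([-0.11448479,  0.        ,  0.        ,  0.        ,  0.        ]), 'position': array([0.46984797, 0.0047047 , 1.01421601]), 'attitude': array([-3.07242601,  0.01103841, -1.54790273])}
{'fov_y': 65.48004095374357, 'cx': 280.5696589843886, 'cy': 207.67494035057322, 'dist': array([-0.076113,  0.      ,  0.      ,  0.      ,  0.      ]), 'position': array([0.1182071 , 0.5670465 , 0.38350336]), 'attitude': array([2.89385073e+00, 5.00188258e-04, 1.24139240e+00])}
```

View pics/top0.png

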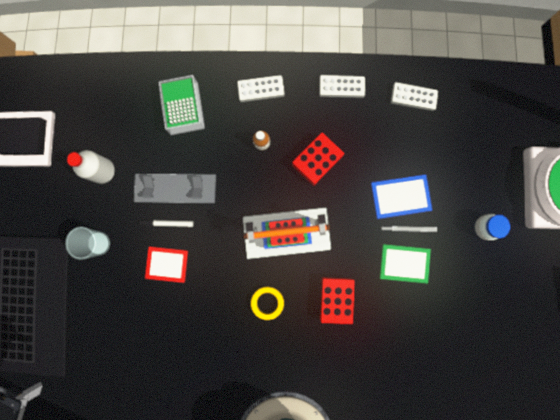

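View pics/scene0.png

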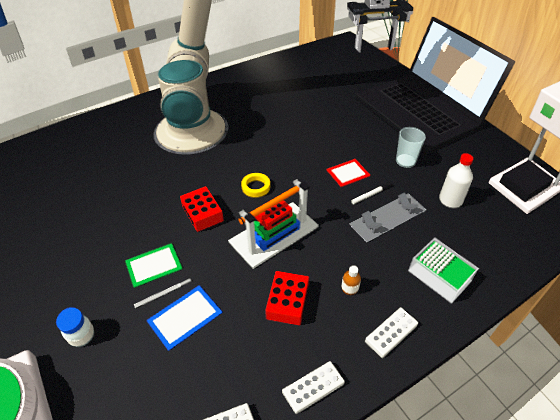

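The top view shows the carrier with the bar and stack at (287,232), and the cradle at (175,188). The bays are red at (166,265), green at (405,264) and blue at (402,197), and the bottle is at (261,140). Red-rack candidates are the one in the stack (287,232) and the loose, larger blocks at (318,158) and (337,300). I choose the smallest, the one in the stack under the bar.

```bash
cat >> h.py <<'E'
from scipy.spatial.transform import Rotation as Ro
def pose(c): return np.array(c["position"]), Ro.from_euler("xyz",c["attitude"]).as_matrix()
def ray2plane(c,pts,z):
    p,R=pose(c)
    u=cv2.undistortPoints(np.array(pts,float).reshape(-1,1,2),K(c),c["dist"]).reshape(-1,2)
    d=np.c_[u,np.ones(len(u))]@R.T
    return (p+d*((z-p[2])/d[:,2])[:,None])[:,:2]
def proj(c,P):
    p,R=pose(c); rv=cv2.Rodrigues(R.T)[0]
    return cv2.projectPoints(np.array(P,float).reshape(-1,1,3),rv,-R.T@p,K(c),c["dist"])[0].reshape(-1,2)
def mask(im,win,col):
    hsv=cv2.cvtColor(im,cv2.COLOR_BGR2HSV); H,S,V=[hsv[...,i].astype(int) for i in range(3)]
    m={"red":((H<6)|(H>172))&(S>120)&(V>90),"green":(abs(H-65)<20)&(S>120)&(V>60),"blue":(abs(H-115)<15)&(S>120)&(V>80),
       "grey":(S<60)&(V>60)&(V<140),"grey2":(V>45),"white":(S<50)&(V>150),"orange":(abs(H-12)<5)&(S>150)&(V>120)}[col]
    o=np.zeros(m.shape,np.uint8); a,b,x,y=win; o[b:y,a:x]=m[b:y,a:x]*255; return o
def fit(c,win,col,z):
    m=mask(c["pixels"],win,col); ys,xs=np.nonzero(m)
    P=ray2plane(c,np.c_[xs,ys],z)*1000
    (cx,cy),(w,h),a=cv2.minAreaRect(P.astype(np.float32))
    if w>h: w,h,a=h,w,a-90
    return np.round([cx,cy,w,h,(a+90)%180-90],1)  # a = yaw of short side (x), deg
E
python3 - <<'E'
from h import *
c=cams.camera("top")
for n,w,col,z in[("bred",(140,240,195,290),"red",.003),("bgreen",(372,238,440,290),"green",.003),("bblue",(365,170,438,222),"blue",.003),("cradle",(125,168,222,208),"grey2",.004),("carrier",(236,200,338,265),"white",.010),("bar",(236,200,338,265),"orange",.115)]:
    print(n,fit(c,w,col,z))
a=cv2.resize(c["pixels"][195:270,230:345],None,fx=6,fy=6,interpolation=2)
cv2.imwrite("pics/crop.png",a)
E
```

```text
bred [414.9 296.6  81.  101.5  -4.2]
bgreen [ 429.7 -279.    83.7  118.5   -4.3]
bblue [ 592.4 -268.6   91.4  139.4    9.8]
cradle [601.1 284.9  96.1 235.1   0.8]
carrier [497.5   7.8 101.  200.7   7.6]
bar [492.3  -2.9  43.  157.7  14.5]
```

View pics/crop.png

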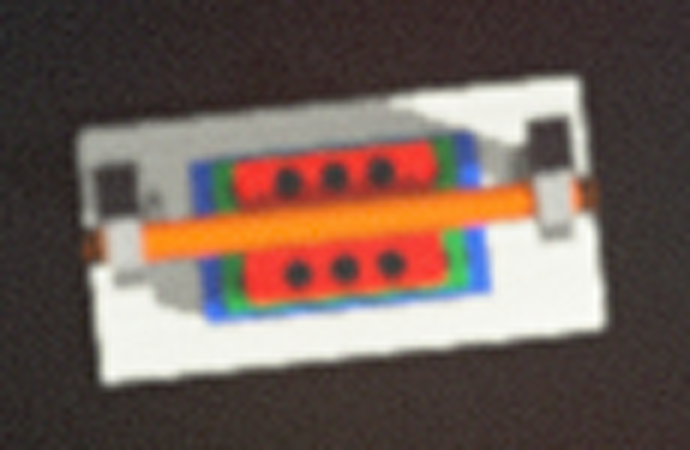

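The close crop confirms it. The red rack lies under the orange bar, and the bar's black ends are in clips at crop (90,245) and (592,195). The posts are behind the bar, and the carrier yaw is about +7.6°. I'll move above the bar.

```bash
python3 -m jog '[[150,-260,27,-0.55],[150,-260,27,-0.55],[150,-260,27,-0.55],[150,-260,27,-0.55],[150,-260,27,-0.55],[150,-260,27,-0.55],[150,-260,27,-0.55],[150,-260,27,-0.55]]' 0.2; python3 -m jog '[[162,-276,0,-0.56],[162,-276,0,-0.56],[162,-276,0,-0.56],[162,-276,0,-0.56],[162,-276,0,-0.56],[162,-276,0,-0.56],[162,-276,0,-0.56],[162,-276,0,-0.56]]'
cat >> h.py <<'E'
def box(c,win,col,z,up=6):
    a,b,x,y=win; im=cv2.resize(c["pixels"][b:y,a:x],None,fx=up,fy=up,interpolation=cv2.INTER_CUBIC)
    m=mask(im,(0,0,im.shape[1],im.shape[0]),col)
    k=max(cv2.findContours(m,cv2.RETR_EXTERNAL,cv2.CHAIN_APPROX_NONE)[0],key=cv2.contourArea).reshape(-1,2)
    P=ray2plane(c,(k+.5)/up-.5+[a,b],z)*1000
    (cx,cy),(w,h),t=cv2.minAreaRect(P.astype(np.float32))
    if w>h: w,h,t=h,w,t-90
    return np.round([cx,cy,w,h,(t+90)%180-90],1)
E
python3 - <<'E'
from h import *
c=cams.camera("wrist");cv2.imwrite("pics/w1.png",c["pixels"])
t=cams.camera("top");cv2.imwrite("pics/top1.png",t["pixels"])
s=cams.camera("scene")
for n,w,z in[("red",(140,240,195,290),.003),("green",(372,238,440,290),.003),("blue",(365,170,438,222),.003)]:
    print(n,box(t,w,n,z))
for n,w,z in[("red",(320,152,375,192),.003),("green",(118,238,188,290),.003),("blue",(140,280,228,352),.003)]:
    print("scene",n,box(s,w,n,z))
print("cradle",box(t,(125,168,222,208),"grey2",.004),box(s,(340,190,432,245),"grey2",.004))
print(env.get_state()["ee_pos"])
E
```

```text
clock: 1.0
ee_pos: [0.3361, 0.2836, 0.201]
orientation: [3.141, -0.001, 2.259]
contact_force: [0.3, 0.4, -1.1]
gripper_width: 0.0753
clock: 1.8
ee_pos: [0.4993, 0.0079, 0.2]
orientation: [-3.141, -0.0, 1.702]
contact_force: [-0.4, 1.0, 0.0]
gripper_width: 0.0754
red [414.9 296.6  81.1 102.   -4.1]
green [ 429.9 -278.8   84.1  118.3   -4.6]
blue [ 592.2 -269.    92.   140.     9.9]
scene red [412.2 293.5  82.9 101.6  -4. ]
scene green [ 428.1 -280.9   88.3  119.1   -4.4]
scene blue [ 590.  -270.8   92.5  139.1    9.7]
cradle [601.1 276.9  97.3 220.3   1.2] [ 5.947e+02  2.804e+02  8.230e+01  2.052e+02 -1.000e-01]
[0.49697639 0.01043581 0.20047562]
```

View pics/w1.png

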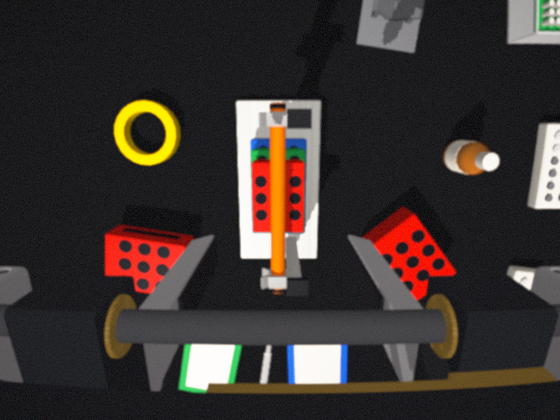

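The wrist view shows the bar from (278,105) to (277,290), the red rack centred at about (278,196), and the carrier corners at (237,101), (321,101), (317,258) and (240,258). The bottle is at (470,158), clear of the work.

```bash
python3 - <<'E'
from h import *
c=cams.camera("wrist"); 
r=ray2plane(c,[(278,106),(277,290)],.115)*1000;print("bar",r,r.mean(0),np.linalg.norm(r[0]-r[1]))
r=ray2plane(c,[(237,101),(321,101),(317,258),(240,258)],.010)*1000;print("carrier",r.mean(0),np.degrees(np.arctan2(*( (r[1]-r[0]+r[2]-r[3])[::-1]))))
print(box(c,(230,90,340,270),"red",.094),box(c,(230,90,340,270),"orange",.115))
print(c["position"],c["attitude"])
p=np.array([env.get_state()["ee_pos"] for _ in range(5)]);print(p)
# bar in scene and top via projected prediction
t=cams.camera("top");s=cams.camera("scene")
im=t["pixels"][165:210,125:222];cv2.imwrite("pics/cr.png",np.vstack([cv2.resize(im,(776,360),interpolation=2)]))
print(box(s,(225,170,320,270),"orange",.115),box(t,(236,200,338,265),"orange",.115))
E
```

```text
bar [[482.850296    97.4858309 ]
 [505.04855405 -77.67001012]] [493.94942502   9.90791039] 176.55687838478624
carrier [494.30309318  11.09733044] 7.663772790953004
[512.7  12.7  18.3  74.5   7.2] [495.8  11.1  16.9 133.4   7.7]
[0.48764769 0.08069269 0.41095811] [2.89598257e+00 9.28627339e-04 1.33629384e-01]
[[0.49689939 0.01043795 0.20071676]
 [0.49689939 0.01043795 0.20071676]
 [0.49689939 0.01043795 0.20071676]
 [0.49689939 0.01043795 0.20071676]
 [0.49689939 0.01043795 0.20071676]]Traceback (most recent call last):
  File "<stdin>", line 11, in <module>
  File "h.py", line 30, in box
    k=max(cv2.findContours(m,cv2.RETR_EXTERNAL,cv2.CHAIN_APPROX_NONE)[0],key=cv2.contourArea).reshape(-1,2)
      ~~~^^^^^^^^^^^^^^^^^^^^^^^^^^^^^^^^^^^^^^^^^^^^^^^^^^^^^^^^^^^^^^^^^^^^^^^^^^^^^^^^^^^^
ValueError: max() iterable argument is empty
```

View pics/cr.png

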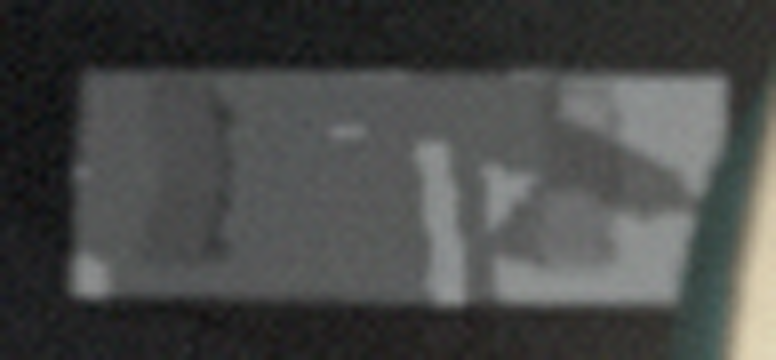

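The carrier from the top camera (497.5, 7.8) and the bar relative to the tool (−2, 0 mm) agree. I'll go down and grip the bar with the axis 11 mm above the tips, so the fingers clear the cradle floor later.

```bash
python3 -m jog '[[-2,0,-20,0],[-2,0,-40,0],[-2,0,-60,0],[-2,0,-75,0],[-2,0,-85,0],[-2,0,-92,0],[-2,0,-97,0],[-2,0,-97,0]]'; python3 -m jog '[[0,0,0,0],[0,0,0,0],[0,0,0,0],[0,0,0,0],[0,0,0,0],[0,0,0,0],[0,0,0,0],[0,0,0,0]]' 1
```

```text
clock: 2.9
ee_pos: [0.4955, 0.0084, 0.1037]
orientation: [-3.141, -0.0, 1.703]
contact_force: [-0.1, 0.4, -0.5]
gripper_width: 0.0752
clock: 3.7
ee_pos: [0.4957, 0.0082, 0.1039]
orientation: [3.142, -0.0, 1.703]
contact_force: [0.4, -0.2, -0.2]
gripper_width: 0.0146
```

Gripped at 14 mm with no side load. Next I'll pull it level.

```bash
python3 -m jog '[[-5,-1,0,0],[-10,-1,0,0],[-15,-2,0,0],[-20,-3,0,0],[-26,-4,0,0],[-32,-4,0,0],[-39,-5,0,0],[-46,-6,0,0]]'; python3 -m jog '[[0,0,0,0],[0,0,10,0],[0,0,25,0],[0,0,45,0],[0,0,70,0],[0,0,96,0],[0,0,96,0],[0,0,96,0]]'; python3 - <<'E'
from h import *
c=cams.camera("wrist");cv2.imwrite("pics/w2.png",c["pixels"])
t=cams.camera("top")
print(ray2plane(t,[(175,188.4),(134.5,188),(215.5,188.5)],.004)*1000)
E
```

```text
clock: 4.5
ee_pos: [0.449, 0.0022, 0.1039]
orientation: [3.142, 0.0, 1.703]
contact_force: [-0.6, -0.7, 0.8]
gripper_width: 0.0006
clock: 5.3
ee_pos: [0.4502, 0.0022, 0.2003]
orientation: [3.14, 0.0, 1.703]
contact_force: [-0.1, 0.5, 0.4]
gripper_width: -0.0001
[[598.86030388 281.12902495]
 [598.13738972 382.63641882]
 [600.44214046 181.68708092]]
```

View pics/w2.png

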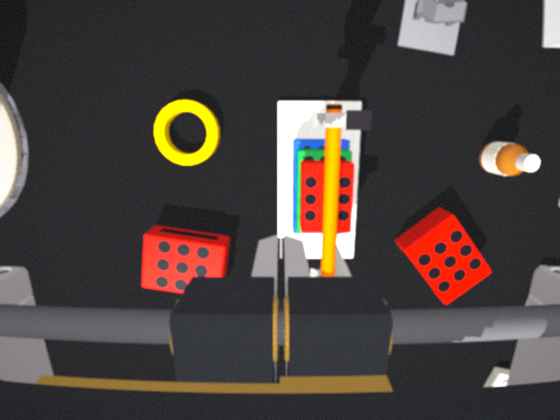

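The bar slipped out of the fingers. It is still near the clips, from (333,105) to (327,275). I'll look closer with the scene camera.

```bash
python3 - <<'E'
from h import *
s=cams.camera("scene");t=cams.camera("top")
a=cv2.resize(s["pixels"][165:275,215:335],(600,550),interpolation=2)
cv2.imwrite("pics/s2.png",a)
# where bar axis ends should project if in the clips (carrier 497,8,7.6deg)
th=np.radians(7.6);R=np.array([[np.cos(th),-np.sin(th)],[np.sin(th),np.cos(th)]])
P=[[*(R@[0,y]+[496,8]),115] for y in(90,76,0,-76,-90)]
print((proj(s,np.array(P)/1000)-[215,165])*5)
E
```

```text
[[445.73746543  96.73338062]
 [422.8448382  110.07665347]
 [293.65299305 185.40944024]
 [155.94183622 265.76892025]
 [129.62659373 281.13179253]]
```

View pics/s2.png

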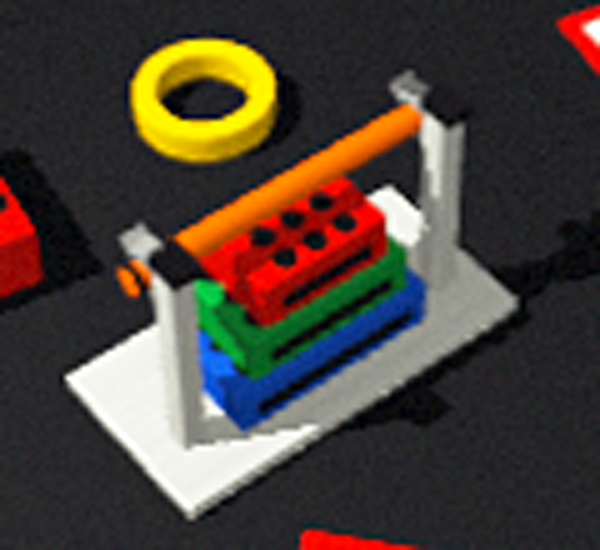

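The bar is still level in both clips; the tip-only grip slid over it. I'll regrip deeper (axis 16 mm above the tips) and pull more slowly.

```bash
python3 -m jog '[[46,6,0,0],[46,6,0,0],[46,6,0,0],[46,6,-20,0],[46,6,-40,0],[46,6,-60,0],[46,6,-75,0],[46,6,-80,0]]' 0.4; python3 -m jog '[[0,0,-8,0],[0,0,-15,0],[0,0,-21,0],[0,0,-21,0],[0,0,-21,0],[0,0,-21,0],[0,0,-21,0],[0,0,-21,0]]';python3 -m jog '[[0,0,0,0],[0,0,0,0],[0,0,0,0],[0,0,0,0],[0,0,0,0],[0,0,0,0],[0,0,0,0],[0,0,0,0]]' 1; python3 -m jog '[[-2,0,0,0],[-4,0,0,0],[-6,0,0,0],[-8,-1,0,0],[-9,-1,0,0],[-10,-1,0,0],[-10,-1,0,0],[-10,-1,0,0]]'
```

```text
clock: 6.3
ee_pos: [0.493, 0.0084, 0.1182]
orientation: [-3.137, -0.001, 1.703]
contact_force: [0.1, -0.5, 1.3]
gripper_width: 0.0561
clock: 7.1
ee_pos: [0.4959, 0.0082, 0.0991]
orientation: [3.141, 0.0, 1.703]
contact_force: [-1.0, -0.3, 0.3]
gripper_width: 0.0564
clock: 7.9
ee_pos: [0.4957, 0.0082, 0.0989]
orientation: [3.141, 0.0, 1.703]
contact_force: [0.0, 0.6, -0.7]
gripper_width: 0.0005
clock: 8.7
ee_pos: [0.4858, 0.0072, 0.0989]
orientation: [3.141, 0.0, 1.703]
contact_force: [0.4, 1.2, 0.2]
gripper_width: 0.0005
```

```bash
python3 - <<'E'
from h import *
s=cams.camera("scene");w=cams.camera("wrist")
a=cv2.resize(s["pixels"][150:270,205:345],(490,420),interpolation=2)
cv2.imwrite("pics/s3.png",np.hstack([a,cv2.resize(w["pixels"][60:400,150:450],(300,420))[:, :300]]))
E
```

```text
(no output)
```

View pics/s3.png

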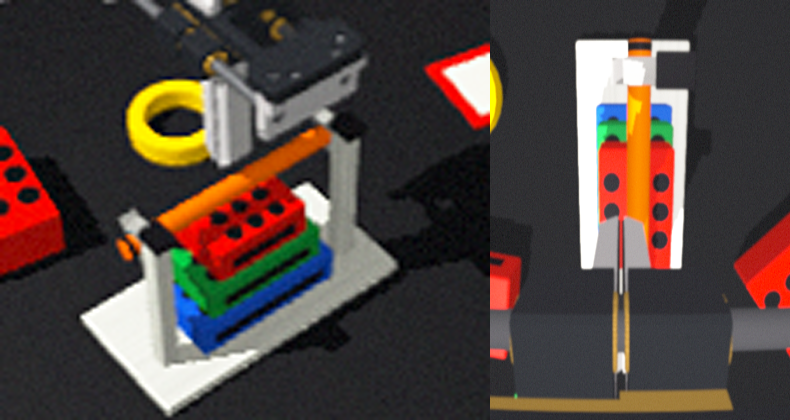

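```bash
python3 - <<'E'
from h import *
s=cams.camera("scene");w=cams.camera("wrist");st=env.get_state();p=st["ee_pos"];print(p,st["gripper_width"],w["position"],w["attitude"])
pt=proj(s,[p,[.496,.008,.115],p+[0,0,.05]]);print(pt,(pt-[205,150])*3.5)
pt=proj(w,[p,[.496,.008,.115],p+[0,0,.05]]);print(pt,(pt-[150,60])*[1,420/340]+[490,0])
a=cv2.resize(s["pixels"][150:230,235:315],(560,560),interpolation=2);cv2.imwrite("pics/s4.png",a);print((proj(s,[p])-[235,150])*7)
E
```

```text
[0.4857491  0.00723075 0.09889134] 0.00036023356964054177 [0.47628374 0.07778058 0.30926381] [ 2.89444983e+00 -3.59660955e-04  1.31403219e-01]
[[271.28960388 204.25443987]
 [273.73059861 202.08188805]
 [270.78462584 188.75803518]] [[232.01361358 189.89053953]
 [240.55709513 182.28660817]
 [230.24619044 135.65312313]]
[[280.66443543 233.55958527]
 [296.9418045  242.62237107]
 [280.7246829  263.80968978]] [[620.66443543 214.39713475]
 [636.9418045  225.59234073]
 [620.7246829  251.76491091]]
[[254.02722716 379.78107907]]
```

View pics/s4.png

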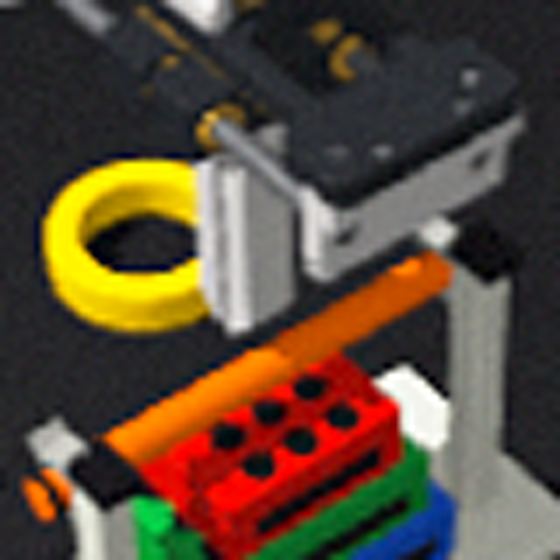

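The fingers appear to end above the bar, at crop (240,332), although the TCP projects to (254,380). So the bar was never gripped. I'll work out the true tip height from that corner.

```bash
python3 - <<'E'
from h import *
s=cams.camera("scene")
for z in(.099,.109,.119,.129):
    P=[]
    for dx,dy in((12.5,-8),(12.5,8),(-12.5,-8)):
        th=np.radians(7.6);P.append([.486+(dx*np.cos(th)-dy*np.sin(th))/1e3,.0075+(dx*np.sin(th)+dy*np.cos(th))/1e3,z])
    print(z,np.round((proj(s,P)-[235,150])*7).tolist())
E
python3 -m jog '[[0,0,20,0],[0,0,40,0],[0,0,60,0],[0,0,60,0],[0,0,60,0],[0,0,60,0],[0,0,60,0],[0,0,60,0]]' 1
python3 - <<'E'
from h import *
s=cams.camera("scene");w=cams.camera("wrist");p=env.get_state()["ee_pos"];print(p,proj(s,[p]),(proj(s,[p])-[225,100])*4,proj(w,[p]))
a=s["pixels"][100:240,225:325];b=w["pixels"][180:400,200:360]
cv2.imwrite("pics/s5.png",np.hstack([cv2.resize(a,(400,560),interpolation=2),cv2.resize(b,(400,550),interpolation=2)[:550].copy() if 0 else cv2.copyMakeBorder(cv2.resize(b,(400,550)),0,10,0,0,0)]))
E
```

```text
0.099 [[259.0, 413.0], [298.0, 390.0], [212.0, 369.0]]
0.109 [[259.0, 392.0], [298.0, 369.0], [211.0, 348.0]]
0.119 [[258.0, 371.0], [297.0, 348.0], [210.0, 327.0]]
0.129 [[257.0, 349.0], [297.0, 326.0], [209.0, 305.0]]
clock: 9.75
ee_pos: [0.4851, 0.0073, 0.158]
orientation: [-3.14, -0.0, 1.703]
contact_force: [0.3, -0.9, -0.1]
gripper_width: 0.0009
[0.48540212 0.00726356 0.15835433] [[270.61815445 185.59248597]] [[182.47261782 342.36994389]] [[280.88761766 233.67491709]]
```

View pics/s5.png

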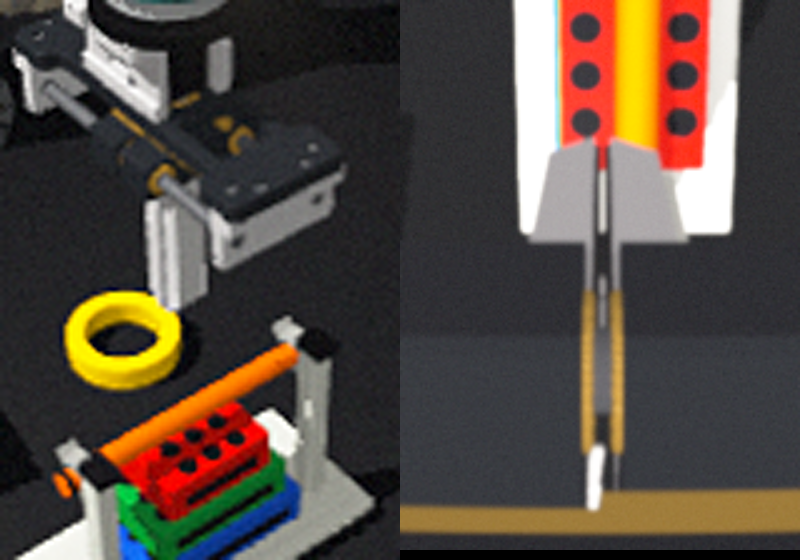

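The views agree on the finger tips: two fingers 44 px wide in the wrist view, and the tip at (178,310) against the projected TCP at (182,342) in the scene view. They end about 30–37 mm above the reported TCP. I'll correct for that and descend wide open, straddling everything, then close.

```bash
python3 -m jog '[[10,1,0,0],[10,1,0,0],[10,1,0,0],[10,1,0,0],[10,1,0,0],[10,1,0,0],[10,1,0,0],[10,1,0,0]]' 0.25;  python3 -m jog '[[0,0,-18,0],[0,0,-36,0],[0,0,-54,0],[0,0,-68,0],[0,0,-78,0],[0,0,-86,0],[0,0,-92,0],[0,0,-92,0]]';python3 -m jog '[[0,0,0,0],[0,0,0,0],[0,0,0,0],[0,0,0,0],[0,0,0,0],[0,0,0,0],[0,0,0,0],[0,0,0,0]]' 1; python3 -m jog '[[0,0,0,0],[0,0,0,0],[0,0,0,0],[0,0,0,0],[0,0,0,0],[0,0,0,0],[0,0,0,0],[0,0,0,0]]' 1
```

```text
clock: 10.65
ee_pos: [0.4956, 0.0082, 0.1589]
orientation: [3.141, 0.0, 1.703]
contact_force: [-0.1, 0.3, 0.6]
gripper_width: 0.061
clock: 11.45
ee_pos: [0.4953, 0.0083, 0.0664]
orientation: [-3.141, -0.0, 1.703]
contact_force: [-0.6, 0.5, 0.1]
gripper_width: 0.0706
clock: 12.25
ee_pos: [0.4957, 0.0082, 0.0669]
orientation: [3.141, 0.0, 1.703]
contact_force: [0.6, 0.2, 0.5]
gripper_width: 0.0131
clock: 13.05
ee_pos: [0.4957, 0.0082, 0.0669]
orientation: [3.141, 0.0, 1.703]
contact_force: [-0.4, 0.5, -0.1]
gripper_width: 0.0128
```

Holding 13 mm steadily. I'll do a gentle test pull.

```bash
python3 -m jog '[[-1,0,0,0],[-2,0,0,0],[-3,0,0,0],[-4,-1,0,0],[-5,-1,0,0],[-5,-1,0,0],[-5,-1,0,0],[-5,-1,0,0]]'
```

```text
clock: 13.85
ee_pos: [0.4939, 0.0076, 0.0676]
orientation: [3.135, -0.0, 1.702]
contact_force: [5.9, 2.0, -1.6]
gripper_width: 0.0129
```

The clips are loading it (6 N) and the grip is holding. Continuing the pull.

```bash
python3 -m jog '[[-3,0,0,0],[-6,-1,0,0],[-10,-1,0,0],[-15,-2,0,0],[-21,-3,0,0],[-28,-4,0,0],[-35,-5,0,0],[-42,-6,0,0]]'; python3 -m jog '[[0,0,0,0],[0,0,4,0],[0,0,12,0],[0,0,25,0],[0,0,42,0],[0,0,60,0],[0,0,75,0],[0,0,75,0]]'
```

```text
clock: 14.65
ee_pos: [0.4477, 0.0011, 0.0669]
orientation: [-3.141, -0.0, 1.703]
contact_force: [-0.5, 0.9, -0.7]
gripper_width: 0.0133
clock: 15.45
ee_pos: [0.4511, 0.001, 0.1444]
orientation: [3.136, 0.002, 1.703]
contact_force: [0.4, 0.9, -0.3]
gripper_width: 0.0129
```

```bash
python3 - <<'E'
from h import *
s=cams.camera("scene");w=cams.camera("wrist");p=env.get_state()["ee_pos"];print(p)
a=s["pixels"][80:260,205:365];b=w["pixels"][60:400,150:450]
cv2.imwrite("pics/s6.png",np.hstack([cv2.resize(a,(480,540),interpolation=2),cv2.resize(b,(320,540))[:, :]]))
for z in (.12,.125,.130): print(z,box(w,(150,60,450,300),"orange",z))
E
```

```text
[0.44901999 0.00123851 0.14213057]
0.12 [448.   15.7  21.5 156.1   7.4]
0.125 [447.8  16.9  21.1 152.8   7.4]
0.13 [447.6  18.1  20.6 149.4   7.4]
```

View pics/s6.png

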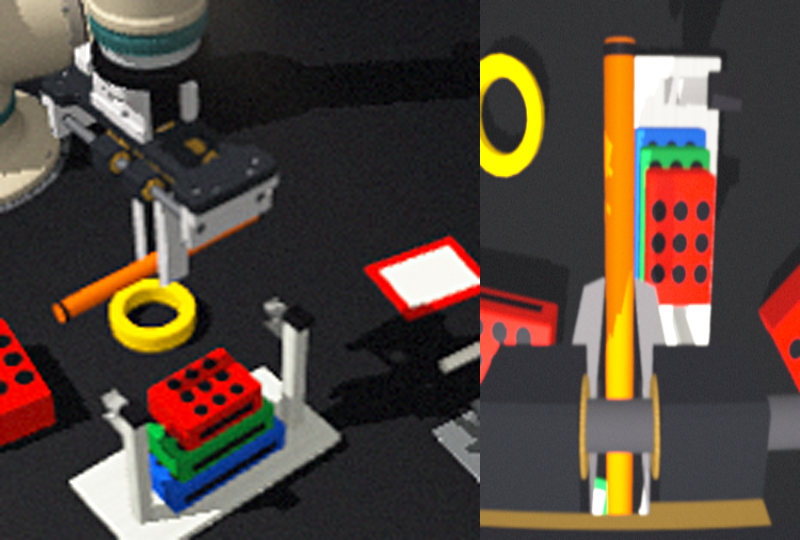

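The bar is out of the clips and held level in the wrist view. Its axis is 48 mm above the reported TCP (67 → 115), so the tips are at about TCP+35. I'll carry it over the cradle and look.

```bash
python3 -m jog '[[10,18,0,-0.01],[30,55,0,-0.03],[50,93,0,-0.05],[70,130,0,-0.07],[90,168,0,-0.09],[110,205,0,-0.11],[130,243,0,-0.12],[145,272,0,-0.12]]';  python3 -m jog '[[5,8,-20,0],[5,8,-40,0],[5,8,-60,0],[5,8,-75,0],[5,8,-75,0],[5,8,-75,0],[5,8,-75,0],[5,8,-75,0]]'; python3 - <<'E'
from h import *
s=cams.camera("scene");w=cams.camera("wrist");p=env.get_state()["ee_pos"];print(p,w["position"],w["attitude"])
a=s["pixels"][150:255,335:440];b=w["pixels"][30:310,140:420]
cv2.imwrite("pics/s7.png",np.hstack([cv2.resize(b,(560,560),interpolation=2),cv2.resize(a,(240,560))*0+cv2.copyMakeBorder(cv2.resize(a,(240,240)),0,320,0,0,0)]))
E
```

```text
clock: 16.35
ee_pos: [0.594, 0.2755, 0.1401]
orientation: [-3.14, 0.0, 1.584]
contact_force: [0.8, -0.6, -0.2]
gripper_width: 0.0132
clock: 17.15
ee_pos: [0.5994, 0.2814, 0.0679]
orientation: [3.14, -0.001, 1.583]
contact_force: [-0.3, 0.4, -0.6]
gripper_width: 0.0135
[0.59920214 0.28137391 0.0678132 ] [0.59798905 0.35244092 0.27832814] [ 2.89505717e+00 -1.88205619e-03  1.13098100e-02]
```

View pics/s7.png

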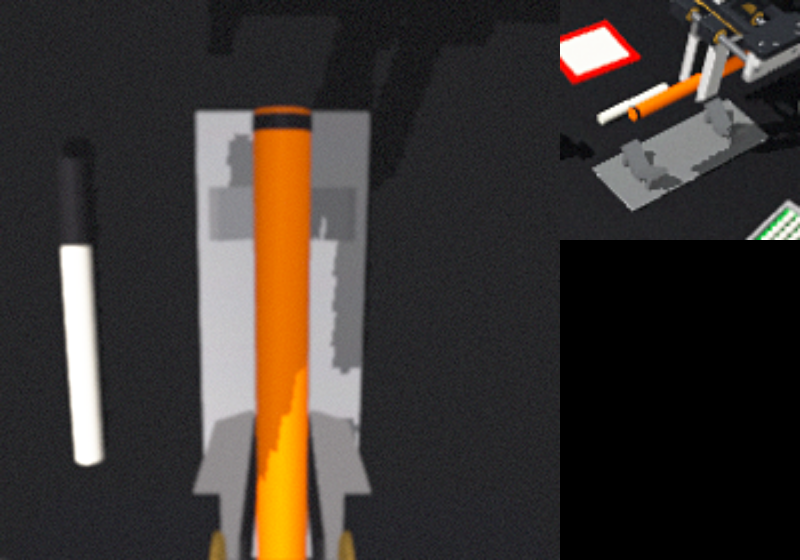

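The wrist crop shows the bar over the cradle, with its far end at (282,108). The cradle's far corners are at (195,112) and (370,112), and the far V spans (210–356, 187–240).

```bash
python3 - <<'E'
from h import *
w=cams.camera("wrist");p=env.get_state()["ee_pos"]
f=lambda P,z:ray2plane(w,np.array(P)/2+[140-.25,30-.25],z)*1000
print("cradle corners",f([(195,112),(370,112),(204,450),(360,450)],.004))
print("V rim",f([(210,213),(356,213)],.032))
print("bar end, mid",f([(282,108),(282,350)],.067+.048)); print(p)
E
```

```text
cradle corners [[563.35445473 383.62660218]
 [633.38636881 384.43811962]
 [564.68832644 239.2980266 ]
 [634.95561566 240.04391629]]
V rim [[571.91038931 344.65325898]
 [625.9339938  345.26575176]]
bar end, mid [[598.05211743 372.0710875 ]
 [598.72901775 312.88962912]]
[0.59906916 0.28131179 0.06765649]
```

The bar sits on the cradle axis within 1 mm, so I'll shift +2 mm in y and lower.

```bash
python3 -m jog '[[0,2,-15,0],[0,2,-32,0],[0,2,-49,0],[0,2,-62,0],[0,2,-72,0],[0,2,-80,0],[0,2,-85,0],[0,2,-88,0]]';  python3 -m jog '[[0,0,-1,0],[0,0,-2,0],[0,0,-3,0],[0,0,-4,0],[0,0,-4,0],[0,0,-4,0],[0,0,-4,0],[0,0,-4,0]]'
```

```text
clock: 18.1
ee_pos: [0.5988, 0.2833, -0.0213]
orientation: [3.141, -0.0, 1.583]
contact_force: [0.4, -0.5, -1.4]
gripper_width: 0.0128
clock: 18.9
ee_pos: [0.5987, 0.2832, -0.0251]
orientation: [3.141, -0.0, 1.583]
contact_force: [-0.4, 0.3, -0.3]
gripper_width: 0.0135
```

```bash
python3 -m jog '[[0,0,0,0],[0,0,0,0],[0,0,0,0],[0,0,0,0],[0,0,0,0],[0,0,0,0],[0,0,5,0],[0,0,15,0]]' 0.5;  python3 -m jog '[[0,0,20,0],[0,0,50,0],[0,0,90,0],[0,0,130,0],[0,0,150,0],[0,0,150,0],[0,0,150,0],[0,0,150,0]]' 0;python3 -m jog '[[-102,-275,0,0.12],[-102,-275,0,0.12],[-102,-275,0,0.12],[-102,-275,0,0.12],[-102,-275,0,0.12],[-102,-275,0,0.12],[-102,-275,0,0.12],[-102,-275,0,0.12]]'; python3 - <<'E'
from h import *
s=cams.camera("scene");w=cams.camera("wrist");t=cams.camera("top");p=env.get_state()["ee_pos"];print(p)
a=s["pixels"][170:250,335:435];b=w["pixels"][60:300,170:400];d=t["pixels"][160:210,125:225]
cv2.imwrite("pics/s8.png",np.hstack([cv2.resize(b,(479,500),interpolation=2),np.vstack([cv2.resize(a,(320,256)),cv2.resize(d,(320,160)),np.zeros((84,320,3),np.uint8)])]))
print("bar",box(t,(125,165,222,208),"orange",.021))
print("red",box(w,(170,60,400,300),"red",.094),w["position"],w["attitude"])
E
```

```text
clock: 19.7
ee_pos: [0.598, 0.283, -0.0103]
orientation: [-3.14, 0.001, 1.583]
contact_force: [0.9, 0.9, 0.1]
gripper_width: 0.0472
clock: 20.5
ee_pos: [0.5975, 0.2828, 0.1381]
orientation: [-3.139, 0.001, 1.583]
contact_force: [0.2, 0.1, -0.5]
gripper_width: 0.0943
clock: 21.3
ee_pos: [0.4958, 0.0078, 0.1387]
orientation: [-3.14, -0.001, 1.7]
contact_force: [0.6, -0.2, 0.2]
gripper_width: 0.094
[0.49686076 0.00936712 0.13923385]
bar [6.002e+02 2.844e+02 1.450e+01 1.732e+02 5.000e-01]
red [496.1  10.7  51.   75.    7.6] [0.4872639  0.07896419 0.34939066] [2.89570735e+00 1.18258918e-03 1.30491453e-01]
```

View pics/s8.png

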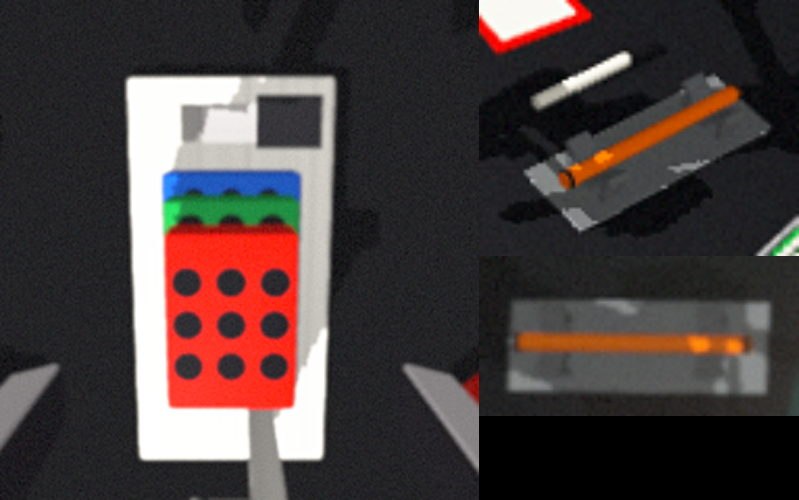

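The bar lies in both V rests, at (600, 284) and 0.5° by the top camera. The stack is untouched, with the red rack centred under the gripper. Next, grip red with the tips at about z 72.

```bash
python3 -m jog '[[0,0,-15,0],[0,0,-32,0],[0,0,-50,0],[0,0,-66,0],[0,0,-80,0],[0,0,-92,0],[0,0,-99,0],[0,0,-103,0]]';  python3 -m jog '[[0,0,0,0],[0,0,0,0],[0,0,0,0],[0,0,0,0],[0,0,0,0],[0,0,0,0],[0,0,0,0],[0,0,0,0]]' 1; python3 -m jog '[[0,0,3,0],[0,0,8,0],[0,0,16,0],[0,0,28,0],[0,0,42,0],[0,0,58,0],[0,0,70,0],[0,0,70,0]]'; python3 - <<'E'
from h import *
w=cams.camera("wrist");print(env.get_state()["ee_pos"])
b=w["pixels"][60:300,170:400];cv2.imwrite("pics/s9.png",cv2.resize(b,(690,720)[:2],interpolation=2)[:600])
print("red",box(w,(170,60,400,300),"red",.164),"green",box(w,(170,60,400,300),"green",.066))
E
```

```text
clock: 22.25
ee_pos: [0.4966, 0.0089, 0.0362]
orientation: [-3.141, -0.0, 1.704]
contact_force: [0.3, -0.4, 0.8]
gripper_width: 0.0934
clock: 23.05
ee_pos: [0.4968, 0.0081, 0.0371]
orientation: [3.141, 0.0, 1.703]
contact_force: [-0.5, -0.1, 3.2]
gripper_width: 0.0518
clock: 23.85
ee_pos: [0.4984, 0.008, 0.1092]
orientation: [3.137, 0.001, 1.703]
contact_force: [1.5, 1.0, -0.8]
gripper_width: 0.0519
[0.49746249 0.0081648  0.10799269]
red [496.6  19.5  53.5  60.    7.4] green [491.7  43.5  27.5  55.5 -82.5]
```

Red is held at 51.9 mm and centred. I'll carry it over the red bay.

```bash
python3 -m jog '[[0,0,15,0],[0,0,30,0],[-4,14,40,-0.02],[-16,56,40,-0.06],[-28,97,40,-0.1],[-40,138,40,-0.14],[-52,180,40,-0.18],[-62,215,40,-0.2]]';  python3 -m jog '[[-11,38,0,-0.004],[-17,58,0,-0.004],[-21,72,0,-0.004],[-21,72,-10,-0.004],[-21,72,-30,-0.004],[-21,72,-55,-0.004],[-21,72,-75,-0.004],[-21,72,-75,-0.004]]'; python3 - <<'E'
from h import *
w=cams.camera("wrist");print(env.get_state()["ee_pos"],w["position"],w["attitude"])
b=w["pixels"][40:340,140:420];cv2.imwrite("pics/s9.png",cv2.resize(b,(560,600),interpolation=2))
E
```

```text
clock: 24.7
ee_pos: [0.4331, 0.2249, 0.1461]
orientation: [-3.14, 0.0, 1.502]
contact_force: [-0.2, 0.4, -0.9]
gripper_width: 0.0517
clock: 25.5
ee_pos: [0.4113, 0.2923, 0.0685]
orientation: [-3.135, 0.005, 1.497]
contact_force: [0.1, 0.7, -1.2]
gripper_width: 0.052
[0.41265096 0.29324421 0.07022469] [0.41774738 0.36420577 0.27856269] [ 2.88961852  0.00624026 -0.07389371]
```

View pics/s9.png

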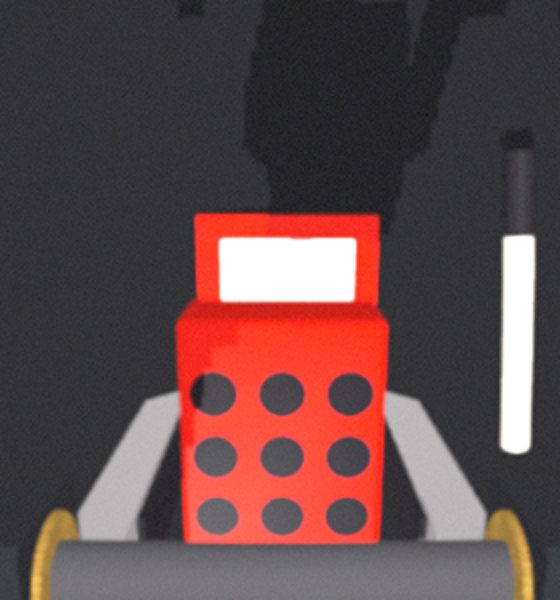

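The wrist crop shows the bay's far outer corners at (195,214) and (380,213), with the border edges at (198,300) and (377,300). The held rack's top far corners are at (178,322) and (388,322).

```bash
python3 - <<'E'
from h import *
w=cams.camera("wrist");p=env.get_state()["ee_pos"];print(p)
f=lambda P,z:ray2plane(w,np.array(P)/2+[140-.25,40-.25],z)*1000
o=f([(195,214),(380,213),(198,300),(377,300)],.003);print("bay",o)
i=f([(219,237),(356,237),(219,300),(355,300)],.003);print("inner",i)
e=(o[1]-o[0])/np.linalg.norm(o[1]-o[0]);n=np.array([-e[1],e[0]]);print("yaw",np.degrees(np.arctan2(e[1],e[0])),"centre o",(o[0]+o[1])/2-48*n,"centre i",(i[0]+i[1])/2-38*n)
z=p[2]+.029+.028
k=f([(178,322),(388,322),(187,540),(381,540)],z);e2=(k[1]-k[0])/np.linalg.norm(k[1]-k[0]);n2=np.array([-e2[1],e2[0]])
print("rack",k,np.linalg.norm(k[1]-k[0]),np.degrees(np.arctan2(e2[1],e2[0])),(k[0]+k[1])/2-36*n2)
t=cams.camera("top");print()
E
```

```text
[0.41378797 0.29408716 0.07144239]
bay [[379.91722068 349.56104157]
 [457.42629652 344.27884562]
 [377.3814229  312.83429553]
 [454.66307615 307.17354203]]
inner [[389.07499579 339.19427054]
 [446.86975743 334.94895875]
 [386.46789373 312.15929354]
 [445.14958179 307.86056397]]
yaw -3.8986441286741527 centre o [415.40815791 299.03102097] centre i [415.38869273 299.1595509 ]
rack [[390.62638684 331.34914049]
 [440.73323911 327.68147963]
 [386.12888248 272.54508538]
 [437.12209971 268.87024757]] 50.24090346216064 -4.186401339546989 [413.0517593  293.61136412]
```

The cameras disagree by 2–3 mm on the bay's y. I'll go down to just above the pad, shifted by the mean, and compare rack and border there.

```bash
python3 -m jog '[[1,2,-12,0],[1,2,-28,0],[1,3,-44,0],[1,3,-58,0],[1,3,-70,0],[1,3,-80,0],[1,3,-86,0],[1,3,-86,0]]';python3 -m jog '[[0,0,0,0],[0,0,0,0],[0,0,0,0],[0,0,0,0],[0,0,0,0],[0,0,0,0],[0,0,0,0],[0,0,0,0]]'; python3 - <<'E'
from h import *
w=cams.camera("wrist");s=cams.camera("scene");t=cams.camera("top");print(env.get_state()["ee_pos"],w["position"],w["attitude"])
for n,c in(("w",w),("s",s),("t",t)): np.savez(f"{n}_red.npz",**c)
b=w["pixels"][120:320,180:380];q=s["pixels"][130:200,310:385];d=t["pixels"][235:295,135:200]
cv2.imwrite("pics/s10.png",np.hstack([cv2.resize(b,(500,500),interpolation=2),np.vstack([cv2.resize(q,(280,260),interpolation=2),cv2.resize(d,(280,240),interpolation=2)])]))
E
```

```text
clock: 26.45
ee_pos: [0.4143, 0.298, -0.0148]
orientation: [-3.141, 0.001, 1.499]
contact_force: [0.1, 0.2, -1.0]
gripper_width: 0.0521
clock: 27.25
ee_pos: [0.4147, 0.2982, -0.0141]
orientation: [3.142, 0.0, 1.499]
contact_force: [-0.2, 0.2, -1.0]
gripper_width: 0.0518
[ 0.4146486   0.29821179 -0.01413705] [0.41967273 0.36921507 0.19626739] [ 2.89447335e+00 -6.74024168e-05 -7.26104923e-02]
```

View pics/s10.png

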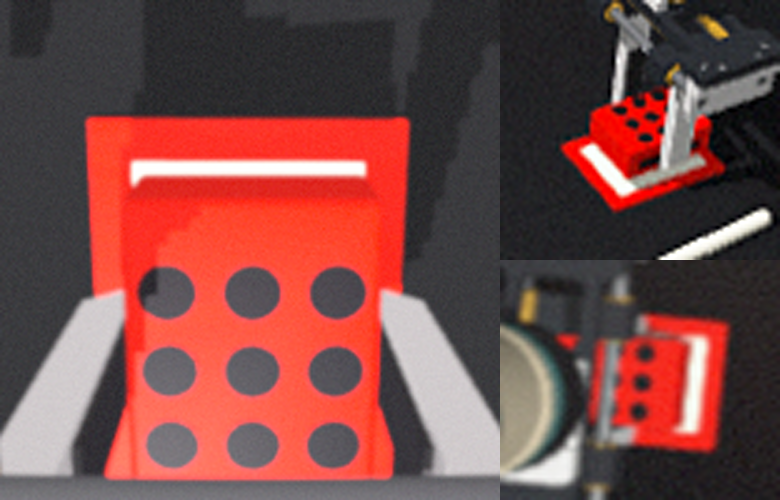

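The rack is about 12 mm above the pad. In the wrist crop the inner far edge is at y=160 (x 131–366), the outer corners are (87,118) and (408,118), and the rack's lower far edge is at about y=180. Its top corners are near (126,205) and (379,205).

```bash
python3 - <<'E'
from h import *
w={k:v for k,v in np.load("w_red.npz").items()}
w["fov_y"]=float(w["fov_y"])
f=lambda P,z:ray2plane(w,np.array(P)/2.5+[180-.3,120-.3],z)*1000
th=np.radians(-4.1);R=np.array([[np.cos(th),np.sin(th)],[-np.sin(th),np.cos(th)]])
g=lambda P,z:np.round((f(P,z)-[415,298])@R.T,1)
print("outer",g([(87,118),(408,118),(93,290),(403,290)],.003).tolist(),"inner",g([(131,160),(366,160)],.003).tolist())
print("rack low far",g([(250,179)],.015).tolist(),"top far",g([(126,205),(379,205),(131,470),(375,470)],.043).tolist())
im=w["pixels"]; print("col profile",im[175:205,280].tolist()[::1])
E
```

```text
outer [[-39.7, 47.6], [36.6, 47.5], [-40.3, 4.6], [37.3, 4.5]] inner [[-29.6, 37.5], [26.9, 37.4]]
rack low far [[-0.9, 35.2]] top far [[-24.8, 35.7], [24.0, 35.6], [-26.2, -21.9], [25.5, -22.0]]
col profile [[32, 47, 253], [40, 49, 253], [32, 49, 253], [35, 45, 253], [40, 51, 253], [41, 51, 254], [38, 50, 253], [33, 48, 253], [83, 91, 253], [170, 181, 254], [246, 250, 254], [252, 254, 254], [253, 254, 254], [251, 254, 254], [219, 227, 250], [133, 141, 238], [61, 66, 224], [31, 35, 223], [23, 36, 223], [40, 44, 227], [32, 39, 225], [28, 34, 224], [29, 39, 225], [25, 37, 231], [34, 43, 244], [16, 40, 254], [32, 49, 255], [32, 56, 255], [37, 61, 255], [35, 63, 255]]
```

The rack sits about 1 mm off in x and is aligned in y and yaw. I'll shift −1 mm and lower gently.

```bash
python3 -m jog '[[-1,0,-2,0],[-1,0,-4,0],[-1,0,-6,0],[-1,0,-8,0],[-1,0,-9,0],[-1,0,-10,0],[-1,0,-10,0],[-1,0,-10,0]]';python3 -m jog '[[0,0,-0.5,0],[0,0,-1,0],[0,0,-1.5,0],[0,0,-1.5,0],[0,0,-1.5,0],[0,0,-1.5,0],[0,0,-1.5,0],[0,0,-1.5,0]]'
```

```text
clock: 28.2
ee_pos: [0.4137, 0.2983, -0.0241]
orientation: [3.141, -0.0, 1.499]
contact_force: [0.2, 1.1, -0.9]
gripper_width: 0.0521
clock: 29.0
ee_pos: [0.4137, 0.2982, -0.0256]
orientation: [3.141, 0.0, 1.499]
contact_force: [0.1, -0.0, -1.3]
gripper_width: 0.0517
```

```bash
python3 -m jog '[[0,0,-0.5,0],[0,0,-0.5,0],[0,0,-0.5,0],[0,0,-1,0],[0,0,-1,0],[0,0,-1,0],[0,0,-1,0],[0,0,-1,0]]'; python3 -m jog '[[0,0,-0.5,0],[0,0,-0.5,0],[0,0,-0.5,0],[0,0,-1,0],[0,0,-1,0],[0,0,-1,0],[0,0,-1,0],[0,0,-1,0]]'
```

```text
clock: 29.8
ee_pos: [0.4138, 0.2983, -0.0259]
orientation: [3.141, -0.0, 1.499]
contact_force: [-1.5, -0.4, 6.8]
gripper_width: 0.0518
clock: 30.6
ee_pos: [0.4138, 0.2983, -0.0259]
orientation: [3.141, -0.0, 1.499]
contact_force: [-2.7, -2.1, 14.4]
gripper_width: 0.0517
```

Contact is confirmed at TCP −26. I'll release, retreat and return above the stack.

```bash
python3 -m jog '[[0,0,1.5,0],[0,0,1.5,0],[0,0,1.5,0],[0,0,1.5,0],[0,0,1.5,0],[0,0,2,0],[0,0,8,0],[0,0,20,0]]' 0; python3 -m jog '[[0,0,30,0],[0,0,70,0],[0,0,110,0],[0,0,147,0],[10,-40,147,0],[20,-80,147,0.05],[30,-120,147,0.1],[40,-160,147,0.15]]';  python3 -m jog '[[43,-130,0,0.054],[43,-130,0,0.054],[43,-130,0,0.054],[43,-130,0,0.054],[43,-130,0,0.054],[43,-130,0,0.054],[43,-130,0,0.054],[43,-130,0,0.054]]'; python3 - <<'E'
from h import *
w=cams.camera("wrist");s=cams.camera("scene");t=cams.camera("top");print(env.get_state()["ee_pos"])
print("green",box(w,(170,60,400,300),"green",.066),"blue",box(w,(170,60,400,300),"blue",.038))
for n,c in(("w",w),("s",s),("t",t)): np.savez(f"{n}_2.npz",**c)
d=t["pixels"][235:295,135:200];im=cv2.resize(d,None,fx=6,fy=6,interpolation=2)
# white (inner) remaining and outer border
print("border",box(t,(140,240,195,290),"red",.003))
E
```

```text
clock: 31.4
ee_pos: [0.413, 0.2978, -0.0077]
orientation: [-3.14, 0.001, 1.499]
contact_force: [-0.2, 0.2, -0.1]
gripper_width: 0.0941
clock: 32.2
ee_pos: [0.454, 0.1369, 0.1408]
orientation: [3.139, -0.0, 1.652]
contact_force: [0.7, 1.1, 0.3]
gripper_width: 0.0935
clock: 33.0
ee_pos: [0.4963, 0.0095, 0.1395]
orientation: [3.142, -0.0, 1.705]
contact_force: [-0.2, 0.0, 0.9]
gripper_width: 0.094
[0.49650455 0.00896925 0.13945525]
green [496.   10.9  56.5  92.7   7.6] blue [489.7  58.2  13.1  62.  -82.2]
border [414.9 296.6  81.  102.   -4.1]
```

```bash
python3 -m jog '[[0,1,-18,0],[0,1,-40,0],[0,1,-62,0],[0,1,-84,0],[0,1,-102,0],[0,1,-116,0],[0,1,-125,0],[0,1,-130,0]]';  python3 -m jog '[[0,0,0,0],[0,0,0,0],[0,0,0,0],[0,0,0,0],[0,0,0,0],[0,0,0,0],[0,0,0,0],[0,0,0,0]]' 1; python3 -m jog '[[0,0,3,0],[0,0,10,0],[0,0,25,0],[0,0,45,0],[0,0,70,0],[0,0,95,0],[0,0,120,0],[0,0,140,0]]'
```

```text
clock: 33.95
ee_pos: [0.4964, 0.0094, 0.0087]
orientation: [-3.141, -0.0, 1.703]
contact_force: [-0.1, 0.5, 0.2]
gripper_width: 0.0941
clock: 34.75
ee_pos: [0.4969, 0.0092, 0.0098]
orientation: [3.141, 0.0, 1.703]
contact_force: [-1.0, 0.4, 5.2]
gripper_width: 0.0579
clock: 35.55
ee_pos: [0.4969, 0.0093, 0.151]
orientation: [3.14, 0.0, 1.703]
contact_force: [-0.8, -0.0, -2.0]
gripper_width: 0.0574
```

Green is held at 57.4 mm. I'll carry it to just above its bay.

```bash
python3 -m jog '[[-4,-15,0,-0.02],[-12,-50,0,-0.05],[-22,-90,0,-0.08],[-31,-130,0,-0.11],[-40,-170,0,-0.14],[-50,-210,0,-0.17],[-59,-250,0,-0.2],[-66,-278,0,-0.211]]';  python3 -m jog '[[-2,-9,-20,0],[-2,-9,-45,0],[-2,-9,-75,0],[-2,-9,-105,0],[-2,-9,-130,0],[-2,-9,-148,0],[-2,-9,-159,0],[-2,-9,-164,0]]'; python3 -m jog '[[0,0,0,0],[0,0,0,0],[0,0,0,0],[0,0,0,0],[0,0,0,0],[0,0,0,0],[0,0,0,0],[0,0,0,0]]';python3 - <<'E'
from h import *
w=cams.camera("wrist");print(env.get_state()["ee_pos"],w["position"],w["attitude"])
np.savez("w_green.npz",**w)
im=w["pixels"];hsv=cv2.cvtColor(im,cv2.COLOR_BGR2HSV)
for x in(262,280,298): print(x,[tuple(int(v) for v in im[y,x]) for y in range(100,215,2)])
for y in (180,185,200,215): print(y,[(x,int(im[y,x,1]),int(im[y,x,2])) for x in range(190,375,3)])
E
```

```text
clock: 36.35
ee_pos: [0.4299, -0.2712, 0.1495]
orientation: [3.141, 0.001, 1.49]
contact_force: [-0.4, -0.0, -1.1]
gripper_width: 0.0575
clock: 37.15
ee_pos: [0.4283, -0.2774, -0.0154]
orientation: [-3.14, -0.001, 1.492]
contact_force: [0.4, -0.5, -1.3]
gripper_width: 0.0577
clock: 37.95
ee_pos: [0.4287, -0.2778, -0.0146]
orientation: [3.141, 0.0, 1.492]
contact_force: [0.7, -0.2, -2.1]
gripper_width: 0.0578
[ 0.42867692 -0.27774732 -0.01461292] [ 0.43416642 -0.20681323  0.19579141] [ 2.89446226e+00 -8.63076658e-05 -7.96109261e-02]
262 [(17, 17, 18), (15, 10, 10), (3, 9, 12), (14, 16, 11), (12, 20, 18), (6, 13, 12), (17, 16, 16), (0, 4, 11), (26, 22, 27), (11, 12, 3), (20, 15, 15), (18, 19, 18), (17, 22, 23), (27, 23, 22), (16, 19, 17), (21, 22, 23), (22, 22, 17), (13, 13, 19), (7, 13, 0), (10, 10, 14), (15, 17, 16), (22, 21, 20), (23, 25, 18), (12, 13, 21), (11, 13, 5), (42, 85, 22), (51, 112, 25), (46, 106, 21), (48, 109, 27), (50, 110, 26), (48, 108, 27), (52, 109, 28), (48, 108, 22), (63, 111, 52), (131, 148, 141), (146, 155, 161), (133, 142, 144), (61, 90, 58), (37, 77, 20), (28
[... 5077 characters left out ...]
24), (241, 58, 33), (244, 34, 34), (247, 36, 37), (250, 44, 41), (253, 120, 41), (256, 179, 45), (259, 183, 44), (262, 186, 41), (265, 181, 29), (268, 180, 27), (271, 173, 40), (274, 89, 35), (277, 44, 42), (280, 31, 32), (283, 29, 35), (286, 69, 32), (289, 154, 33), (292, 180, 30), (295, 181, 36), (298, 181, 34), (301, 180, 37), (304, 180, 31), (307, 147, 34), (310, 55, 26), (313, 29, 28), (316, 35, 34), (319, 40, 30), (322, 100, 32), (325, 171, 34), (328, 180, 30), (331, 178, 36), (334, 181, 35), (337, 152, 30), (340, 103, 22), (343, 102, 5), (346, 107, 25), (349, 13, 3), (352, 10, 16), (355, 22, 20), (358, 29, 33), (361, 22, 25), (364, 26, 27), (367, 19, 20), (370, 28, 19), (373, 19, 19)]
```

```bash
cat >> h.py <<'E'
def local(w,P,z,o,deg):
    th=np.radians(deg);R=np.array([[np.cos(th),np.sin(th)],[-np.sin(th),np.cos(th)]])
    return np.round((ray2plane(w,P,z)*1000-o)@R.T,1).tolist()
E
python3 - <<'E'
from h import *
w={k:v for k,v in np.load("w_green.npz").items()};w["fov_y"]=float(w["fov_y"])
L=lambda P,z:local(w,P,z,[428.7,-277.7],-4.5)
print("outer far",L([(262,149.7),(298,149.7)],.003),"inner far",L([(262,166.5),(298,166.4)],.003),"sides",L([(211.3,180),(350.2,180),(213,215),(348.4,215)],.003))
print("rack low far",L([(262,174),(298,174)],.0145),"top sides",L([(223.3,180),(338.7,180),(222.8,200),(338.2,200)],.0425))
E
```

```text
outer far [[-11.0, 57.4], [10.1, 57.4]] inner far [[-11.1, 47.6], [10.2, 47.6]] sides [[-41.6, 39.6], [41.5, 39.5], [-41.7, 17.9], [41.5, 17.8]]
rack low far [[-10.5, 44.8], [9.6, 44.7]] top sides [[-27.3, 46.0], [27.5, 46.0], [-28.0, 36.3], [27.7, 36.2]]
```

Rack and bay line up within 1 mm, so I'll shift y +0.7 and set it down.

```bash
python3 -m jog '[[0,0.7,-2,0],[0,0.7,-4,0],[0,0.7,-6,0],[0,0.7,-8,0],[0,0.7,-9,0],[0,0.7,-10,0],[0,0.7,-10.5,0],[0,0.7,-11,0]]';python3 -m jog '[[0,0,-0.2,0],[0,0,-0.4,0],[0,0,-0.6,0],[0,0,-0.8,0],[0,0,-0.8,0],[0,0,-0.8,0],[0,0,-0.8,0],[0,0,-0.8,0]]'
```

```text
clock: 38.8
ee_pos: [0.4286, -0.277, -0.0252]
orientation: [-3.142, -0.0, 1.492]
contact_force: [-1.6, 1.7, 6.4]
gripper_width: 0.058
clock: 39.6
ee_pos: [0.4287, -0.2771, -0.0252]
orientation: [3.141, 0.0, 1.492]
contact_force: [-2.0, 0.5, 8.7]
gripper_width: 0.0577
```

```bash
python3 -m jog '[[0,0,0.8,0],[0,0,0.8,0],[0,0,0.8,0],[0,0,0.8,0],[0,0,0.8,0],[0,0,2,0],[0,0,8,0],[0,0,20,0]]' 0; python3 -m jog '[[0,0,30,0],[0,0,70,0],[0,0,110,0],[0,0,146,0],[10,40,146,0.05],[20,80,146,0.1],[30,120,146,0.15],[40,160,146,0.2]]';  python3 -m jog '[[28,126,0,0.011],[28,126,0,0.011],[28,126,0,0.011],[28,126,0,0.011],[28,126,0,0.011],[28,126,0,0.011],[28,126,0,0.011],[28,126,0,0.011]]'; python3 - <<'E'
from h import *
w=cams.camera("wrist");print(env.get_state()["ee_pos"])
print("blue",box(w,(170,60,400,300),"blue",.038))
E
```

```text
clock: 40.4
ee_pos: [0.4281, -0.2766, -0.0064]
orientation: [-3.14, -0.001, 1.492]
contact_force: [-0.1, 0.1, 0.4]
gripper_width: 0.094
clock: 41.2
ee_pos: [0.469, -0.1157, 0.141]
orientation: [3.14, 0.001, 1.693]
contact_force: [0.5, -0.2, -0.5]
gripper_width: 0.094
clock: 42.0
ee_pos: [0.4966, 0.0078, 0.1397]
orientation: [3.142, 0.0, 1.701]
contact_force: [0.4, 0.2, -0.3]
gripper_width: 0.0938
[0.49659355 0.00793886 0.13966099]
blue [496.3   9.5  62.2 111.    7.4]
```

```bash
python3 -m jog '[[0,1,-20,0],[0,1,-46,0],[0,1,-72,0],[0,1,-98,0],[0,1,-122,0],[0,1,-140,0],[0,1,-152,0],[0,1,-158,0]]';  python3 -m jog '[[0,0,0,0],[0,0,0,0],[0,0,0,0],[0,0,0,0],[0,0,0,0],[0,0,0,0],[0,0,0,0],[0,0,0,0]]' 1; python3 -m jog '[[0,0,3,0],[0,0,10,0],[0,0,25,0],[0,0,50,0],[0,0,80,0],[0,0,110,0],[0,0,140,0],[0,0,165,0]]'
```

```text
clock: 42.85
ee_pos: [0.4958, 0.0095, -0.0196]
orientation: [-3.14, -0.001, 1.702]
contact_force: [0.5, 0.4, 0.1]
gripper_width: 0.0941
clock: 43.65
ee_pos: [0.497, 0.0098, -0.0178]
orientation: [3.141, 0.0, 1.703]
contact_force: [-1.4, 0.6, 5.6]
gripper_width: 0.0638
clock: 44.45
ee_pos: [0.4967, 0.01, 0.1484]
orientation: [3.14, 0.0, 1.703]
contact_force: [0.4, 0.4, -1.8]
gripper_width: 0.0639
```

Blue is held at 63.9 mm. I'll carry it over the blue bay.

```bash
python3 -m jog '[[5,-15,0,0],[17,-50,0,0.01],[30,-88,0,0.01],[43,-127,0,0.02],[56,-166,0,0.02],[69,-204,0,0.03],[82,-243,0,0.039],[91,-270,0,0.039]]';  python3 -m jog '[[3,-8,-20,0],[3,-8,-45,0],[3,-8,-75,0],[3,-8,-105,0],[3,-8,-128,0],[3,-8,-145,0],[3,-8,-155,0],[3,-8,-160,0]]'; python3 -m jog '[[0,0,0,0],[0,0,0,0],[0,0,0,0],[0,0,0,0],[0,0,0,0],[0,0,0,0],[0,0,0,0],[0,0,0,0]]';python3 - <<'E'
from h import *
w=cams.camera("wrist");print(env.get_state()["ee_pos"],w["attitude"])
np.savez("w_blue.npz",**w)
im=w["pixels"]
for x in(262,298): print(x,[(y,int(im[y,x,0]),int(im[y,x,2])) for y in range(110,180)if 1])
for y in (160,170,190): print(y,[(x,int(im[y,x,0]),int(im[y,x,2])) for x in list(range(195,236,2))+list(range(326,368,2))])
E
```

```text
clock: 45.25
ee_pos: [0.5872, -0.264, 0.144]
orientation: [-3.139, -0.0, 1.74]
contact_force: [0.7, 0.1, -2.6]
gripper_width: 0.0639
clock: 46.05
ee_pos: [0.5892, -0.2682, -0.0158]
orientation: [-3.139, -0.002, 1.741]
contact_force: [-0.3, 0.1, -1.5]
gripper_width: 0.0638
clock: 46.85
ee_pos: [0.5907, -0.268, -0.0134]
orientation: [3.141, 0.0, 1.742]
contact_force: [-0.0, 0.3, -2.0]
gripper_width: 0.0638
[ 0.59068716 -0.26805189 -0.0134197 ] [ 2.89439957e+00 -3.93473565e-04  1.70448021e-01]
262 [(110, 45, 40), (111, 47, 45), (112, 43, 40), (113, 48, 49), (114, 46, 46), (115, 42, 43), (116, 44, 44), (117, 46, 44), (118, 45, 42), (119, 48, 46), (120, 46, 44), (121, 46, 46), (122, 43, 39), (123, 45, 44), (124, 45, 40), (125, 46, 46), (126, 41, 38), (127, 46, 48), (128, 45, 46), (129, 41, 39), (130, 62, 45), (131, 131, 43), (132, 222, 51), (133, 250, 57), (134, 251, 57), (135, 251, 62), (136, 250, 52), (137, 251, 60), (138, 251, 63), (139, 251, 64), (140, 251, 56), (141, 251, 57), (142, 251, 51), (143, 251, 61), (144, 251, 62), (145, 251, 60), (146, 251, 61), (147, 251, 61), (148, 251, 1
[... 2917 characters left out ...]
2, 57), (364, 57, 55), (366, 49, 47)]
190 [(195, 63, 60), (197, 59, 55), (199, 61, 62), (201, 68, 60), (203, 59, 59), (205, 62, 63), (207, 102, 58), (209, 255, 70), (211, 255, 82), (213, 255, 82), (215, 255, 73), (217, 249, 52), (219, 250, 53), (221, 250, 52), (223, 250, 53), (225, 251, 57), (227, 251, 54), (229, 251, 56), (231, 252, 58), (233, 190, 51), (235, 58, 50), (326, 47, 48), (328, 167, 51), (330, 251, 53), (332, 251, 58), (334, 250, 57), (336, 250, 60), (338, 250, 55), (340, 250, 54), (342, 250, 50), (344, 246, 48), (346, 243, 44), (348, 249, 51), (350, 250, 52), (352, 250, 57), (354, 164, 49), (356, 48, 45), (358, 40, 35), (360, 43, 40), (362, 46, 44), (364, 42, 39), (366, 47, 41)]
```

```bash
python3 - <<'E'
from h import *
w={k:v for k,v in np.load("w_blue.npz").items()};w["fov_y"]=float(w["fov_y"])
L=lambda P,z:local(w,P,z,[590.7,-268.1],9.8)
print("outer far",L([(262,131.1),(298,131.1)],.003),"inner far",L([(262,148.6),(298,148.6)],.003),"sides",L([(206,160),(356,160),(207.4,190),(354.2,190)],.003))
print("rack low far",L([(262,156.9),(298,156.9)],.015),"top sides",L([(215.5,170),(346,170),(216,190),(345.4,190)],.043))
E
```

```text
outer far [[-10.8, 68.2], [10.1, 68.2]] inner far [[-10.9, 58.1], [10.2, 58.1]] sides [[-44.3, 51.5], [44.8, 51.5], [-44.5, 33.4], [44.6, 33.3]]
rack low far [[-10.3, 54.3], [9.6, 54.3]] top sides [[-30.9, 50.8], [31.0, 50.8], [-31.1, 41.2], [31.1, 41.1]]
```

Shift +1.8 mm along the bay and set down.

```bash
python3 -m jog '[[-0.2,1.8,-2,0],[-0.2,1.8,-4,0],[-0.2,1.8,-6,0],[-0.2,1.8,-8,0],[-0.2,1.8,-9,0],[-0.2,1.8,-10,0],[-0.2,1.8,-10.5,0],[-0.2,1.8,-11,0]]';python3 -m jog '[[0,0,-0.2,0],[0,0,-0.4,0],[0,0,-0.6,0],[0,0,-0.8,0],[0,0,-0.8,0],[0,0,-0.8,0],[0,0,-0.8,0],[0,0,-0.8,0]]'
```

```text
clock: 47.7
ee_pos: [0.5906, -0.2663, -0.0244]
orientation: [3.141, 0.0, 1.742]
contact_force: [-0.7, -0.4, -1.9]
gripper_width: 0.0638
clock: 48.5
ee_pos: [0.5906, -0.2663, -0.0247]
orientation: [3.141, 0.0, 1.742]
contact_force: [-2.0, 0.5, 5.2]
gripper_width: 0.0634
```

Touched down. I'll release, retreat clear and do a last check.

```bash
python3 -m jog '[[0,0,0.5,0],[0,0,0.5,0],[0,0,0.5,0],[0,0,0.5,0],[0,0,0.5,0],[0,0,2,0],[0,0,8,0],[0,0,20,0]]' 0; python3 -m jog '[[0,0,35,0],[0,0,75,0],[0,0,115,0],[0,0,150,0],[-40,30,170,0],[-80,60,190,0],[-120,90,190,0],[-160,120,190,0]]';python3 -m jog '[[-100,140,0,0],[-100,140,0,0],[-100,140,0,0],[-100,140,0,0],[-100,140,0,0],[-100,140,0,0],[-100,140,0,0],[-100,140,0,0]]'; python3 - <<'E'
from h import *
t=cams.camera("top");s=cams.camera("scene")
im=t["pixels"]
R=lambda a,sz:cv2.resize(a,sz,interpolation=2)
up=np.hstack([R(im[238:292,138:198],(266,240)),R(im[236:292,370:440],(267,240)),R(im[168:226,362:442],(267,240))])
cv2.imwrite("pics/end.png",np.vstack([up,np.hstack([R(s["pixels"][130:400,90:450],(470,350)),R(im[120:300,120:320],(330,350))])]))
E
```

```text
clock: 49.3
ee_pos: [0.5898, -0.2659, -0.0054]
orientation: [-3.14, -0.001, 1.742]
contact_force: [-0.4, -0.8, 0.1]
gripper_width: 0.0936
clock: 50.1
ee_pos: [0.4355, -0.1499, 0.1867]
orientation: [3.139, 0.002, 1.741]
contact_force: [0.4, 0.4, 0.2]
gripper_width: 0.0941
clock: 50.9
ee_pos: [0.3372, -0.0115, 0.1849]
orientation: [3.141, 0.0, 1.741]
contact_force: [-1.1, 0.1, -0.6]
gripper_width: 0.0942
```

View pics/end.png

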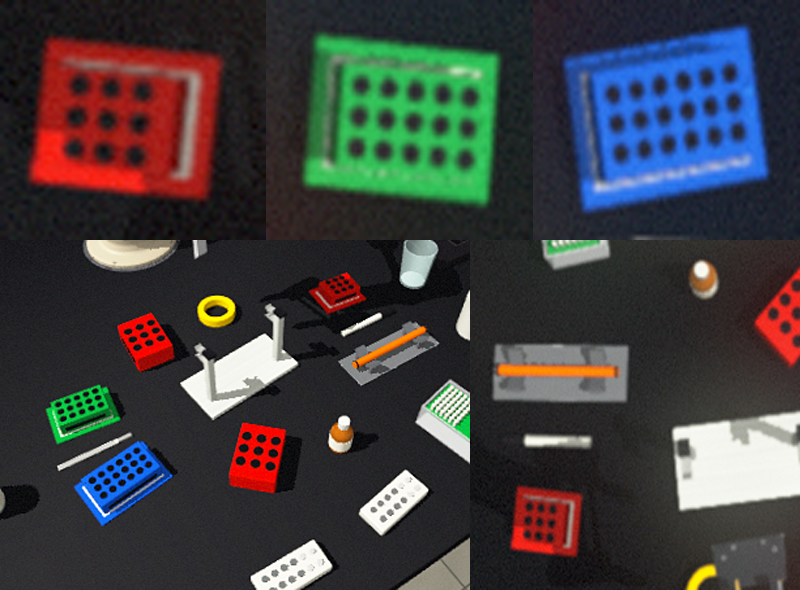

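All three racks look upright in their bays, with the bar in the cradle and the bottle standing. The white strip on the carrier side looks wide in all three bays, so I'll check its width in numbers.

```bash
python3 - <<'E'
from h import *
t=cams.camera("top");s=cams.camera("scene");im=t["pixels"]
print("red row266",[(x,*map(int,im[266,x])) for x in range(168,192)])
print("green row262",[(x,*map(int,im[262,x])) for x in range(380,402,1)])
print("blue row197",[(x,*map(int,im[197,x])) for x in range(371,392)])
# predicted columns: inner edge (z 3) and rack bottom edge(z3), top edge (z31), centred at bay
for n,c,yaw,h,sg in(("red",(414.9,296.6),-4.1,36,-1),("green",(429.9,-278.8),-4.5,46,1),("blue",(592.2,-269),9.9,56,1)):
    th=np.radians(yaw);d=np.array([-np.sin(th),np.cos(th)])*sg
    P=[[*(np.array(c)+d*v),z] for v,z in((h+12,3),(h+2,3),(h,3),(h,31))]
    print(n,proj(t,np.array(P)/1e3).round(1).tolist())
E
```

```text
red row266 [(168, 24, 23, 40), (169, 34, 27, 27), (170, 21, 20, 51), (171, 34, 32, 110), (172, 18, 24, 147), (173, 18, 29, 166), (174, 23, 27, 166), (175, 25, 28, 169), (176, 21, 28, 156), (177, 21, 25, 130), (178, 24, 29, 109), (179, 77, 82, 122), (180, 131, 139, 154), (181, 120, 131, 172), (182, 64, 72, 167), (183, 33, 40, 169), (184, 19, 31, 167), (185, 22, 27, 149), (186, 21, 21, 89), (187, 24, 20, 31), (188, 27, 25, 25), (189, 25, 27, 27), (190, 34, 30, 36), (191, 21, 23, 30)]
green row262 [(380, 29, 42, 36), (381, 39, 76, 33), (382, 58, 111, 48), (383, 62, 120, 46), (384, 68, 123, 51), (385, 79, 126, 66), (386, 76, 109, 68), (387, 54, 88, 51), (388, 50, 95, 40), (389, 67, 142, 43), (390, 83, 173, 52), (391, 76, 151, 49), (392, 60, 99, 42), (393, 47, 57, 44), (394, 45, 50, 48), (395, 49, 61, 47), (396, 71, 117, 55), (397, 79, 170, 52), (398, 85, 178, 52), (399, 70, 129, 47), (400, 53, 83, 40), (401, 45, 59, 41)]
blue row197 [(371, 35, 22, 25), (372, 45, 30, 29), (373, 93, 51, 36), (374, 129, 61, 26), (375, 154, 75, 39), (376, 154, 79, 43), (377, 150, 94, 64), (378, 139, 100, 81), (379, 110, 74, 56), (380, 116, 55, 30), (381, 175, 84, 35), (382, 230, 112, 43), (383, 234, 117, 50), (384, 200, 93, 43), (385, 116, 62, 45), (386, 49, 34, 34), (387, 58, 45, 46), (388, 90, 53, 39), (389, 166, 85, 49), (390, 211, 102, 41), (391, 188, 88, 36)]
red [[185.4, 266.2], [181.3, 265.8], [180.5, 265.7], [177.5, 266.3]]
green [[381.5, 261.2], [385.6, 261.6], [386.4, 261.7], [389.2, 262.1]]
blue [[374.2, 200.2], [378.3, 199.6], [379.1, 199.5], [381.6, 198.2]]
```

The red strip looks wider than the green and blue ones, so I'll check the red rack from close by, looking onto its +x/+y corner.

```bash
python3 -m jog '[[143,304,0,-0.243],[143,304,0,-0.243],[143,304,0,-0.243],[143,304,0,-0.243],[143,304,0,-0.243],[143,304,0,-0.243],[143,304,0,-0.243],[143,304,0,-0.243]]'; python3 -m jog '[[0,0,-25,0],[0,0,-55,0],[0,0,-85,0],[0,0,-110,0],[0,0,-120,0],[0,0,-120,0],[0,0,-120,0],[0,0,-120,0]]';python3 - <<'E'
from h import *
w=cams.camera("wrist");p=env.get_state()["ee_pos"];print(p,w["attitude"],w["position"])
np.savez("w_red2.npz",**w)
im=w["pixels"]
# rectify plane z=3mm into bay frame (0.5mm/px), origin (414,298), yaw -4.1
th=np.radians(-4.1);R=np.array([[np.cos(th),-np.sin(th)],[np.sin(th),np.cos(th)]])
xs=np.arange(-60,60.01,.5);ys=np.arange(60,-60.01,-.5)
X,Y=np.meshgrid(xs,ys);W=np.c_[X.ravel(),Y.ravel()]@R.T+[414,298]
uv=proj(w,np.c_[W,np.full(len(W),3)]/1000).reshape(*X.shape,2).astype(np.float32)
r=cv2.remap(im,uv[...,0],uv[...,1],1);cv2.imwrite("pics/rect_red.png",cv2.resize(r,None,fx=3,fy=3))
def row(y): i=int((60-y)*2);return [(float(xs[j]),*map(int,r[i,j,[0,2]])) for j in range(len(xs)) if 20<xs[j]<42][::2]
def col(x): j=int((x+60)*2);return [(float(ys[i]),*map(int,r[i,j,[0,2]])) for i in range(len(ys)) if 30<ys[i]<52][::2]
print("x side y=0",row(0));print("y=20",row(20));print("far x=0",col(0));print("x=-15",col(-15))
E
```

```text
clock: 51.9
ee_pos: [0.4817, 0.2981, 0.1834]
orientation: [3.141, -0.002, 1.502]
contact_force: [-0.9, -1.1, -0.8]
gripper_width: 0.0939
clock: 52.7
ee_pos: [0.4805, 0.2938, 0.0663]
orientation: [3.139, -0.001, 1.499]
contact_force: [-0.5, -0.2, 0.7]
gripper_width: 0.0939
[0.48041906 0.29376894 0.06624506] [ 2.89583177e+00 -2.66061831e-03 -7.28237142e-02] [0.48493774 0.36448941 0.27673845]
x side y=0 [(20.5, 30, 255), (21.5, 30, 236), (22.5, 34, 173), (23.5, 51, 115), (24.5, 119, 157), (25.5, 207, 238), (26.5, 231, 252), (27.5, 183, 252), (28.5, 97, 252), (29.5, 47, 254), (30.5, 45, 255), (31.5, 58, 255), (32.5, 55, 255), (33.5, 56, 255), (34.5, 54, 255), (35.5, 55, 255), (36.5, 50, 255), (37.5, 46, 255), (38.5, 50, 174), (39.5, 55, 69), (40.5, 58, 52), (41.5, 58, 55)]
y=20 [(20.5, 32, 255), (21.5, 27, 235), (22.5, 29, 176), (23.5, 44, 116), (24.5, 106, 156), (25.5, 196, 235), (26.5, 240, 252), (27.5, 205, 253), (28.5, 112, 252), (29.5, 40, 253), (30.5, 36, 255), (31.5, 43, 255), (32.5, 35, 255), (33.5, 42, 255), (34.5, 53, 255), (35.5, 36, 255), (36.5, 48, 255), (37.5, 54, 255), (38.5, 61, 196), (39.5, 59, 82), (40.5, 61, 55), (41.5, 62, 52)]
far x=0 [(51.5, 37, 35), (50.5, 41, 37), (49.5, 43, 47), (48.5, 43, 99), (47.5, 40, 203), (46.5, 37, 249), (45.5, 40, 252), (44.5, 39, 252), (43.5, 38, 251), (42.5, 35, 251), (41.5, 45, 252), (40.5, 35, 252), (39.5, 42, 252), (38.5, 84, 252), (37.5, 143, 251), (36.5, 141, 242), (35.5, 82, 225), (34.5, 36, 220), (33.5, 28, 235), (32.5, 32, 253), (31.5, 29, 255), (30.5, 41, 255)]
x=-15 [(51.5, 45, 42), (50.5, 39, 37), (49.5, 43, 45), (48.5, 43, 101), (47.5, 45, 204), (46.5, 39, 248), (45.5, 37, 252), (44.5, 37, 252), (43.5, 38, 252), (42.5, 33, 251), (41.5, 35, 251), (40.5, 33, 252), (39.5, 40, 252), (38.5, 83, 252), (37.5, 143, 251), (36.5, 140, 242), (35.5, 80, 224), (34.5, 34, 220), (33.5, 26, 236), (32.5, 32, 253), (31.5, 27, 255), (30.5, 20, 255)]
```

The red rack is inside the inner border: the white gaps measure 1.4 mm (+y) and 3 mm (+x), leaving about 2.6 and 1 mm on the other sides. The arm is clear of everything, so I'm handing in.

```bash
python3 -c "
from h import *
print(env.job_done(), env.get_state()['clock'])"
```

```text
the job is handed in; nothing more can be done
the job is handed in; nothing more can be done
```

I snapped the bar out of its clips and laid it in the cradle. I then set the red, green and blue racks in that order, upright, in their own bays. I handed in at about 53 s, with the robot clear of everything.

- **Missed grips:** the first two tries to grip the bar closed on nothing, and the first also made an empty pull. The finger tips turned out to end about 35 mm above the reported TCP. I corrected for that, and the third pull freed the bar, loading to about 6 N.
- **Contact forces:** the wrist forces I read at the end of each move peaked at about 14 N, while setting the red rack down.
- **Bar:** after release the top camera put it at (600, 284) mm, 0.5° off y, in both V rests. The cradle centre is about (599, 284) mm.
- **Red rack:** after release the white gaps inside the border measured 1.4 mm (+y) and 3 mm (+x). That leaves about 2.6 and 1 mm on the other two sides.
- **Green and blue racks:** these were aligned to their bays within 1 mm just before lowering. After release I only checked them in the overview pictures, where both sit inside their borders.
- **Bottle:** it is still standing in the last picture.
- **Disagreement:** the cameras differed by 2–5 mm on the bay positions. I placed each rack by comparing it with its border in the close wrist view instead.

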